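# Release the docked pump's index plunger and hold it back

### The arm

A 6-joint arm with a two-finger parallel gripper is mounted at the origin on the work surface. World frame = base frame: x ahead of the robot, y to its left, z up, the work surface at z = 0. Lengths are in mm, angles in rad, forces in N, time in s.
With the tool pointing down it reaches from about 400 to 925 mm from the base axis. Payload 12.5 kg.
Tool frame: the origin (TCP) lies at the centre of the arm's flange, where the gripper is bolted on; the fingertips stand 190 mm ahead of it and the grasp point (between the pads) lies 171 mm ahead of it; z points along the fingers, y is the line along which they close (so a half turn about z gives the same grasp; the last joint's range is limited). The gripper opens to 95 mm and grips with 3 to 60 N. Pads are 20 mm wide; open, the fingers measure 119 mm over their backs; the gripper's body (75 mm by 180 mm) begins 59 mm behind the grasp point.
Start: joints at [-1.352, 0.491, 1.559, -0, 1.092, -0.106], TCP at [199.469, -592.315, 404.761] pointing down, gripper open.
Joint ranges: [-3.1, 3.1], [-0.84, 2.19], [0.05, 2.79], [-1.13, 4.28], [0.06, 2.93], [-2.69, 2.69]. Speed limits (rad/s): [2.22, 2.22, 2.79, 3.14, 3.14, 3.14].

### API

Orientations are given as [roll, pitch, yaw] about the fixed x, y, z axes, in that order (R = Rz(yaw) Ry(pitch) Rx(roll)).
In Python, from cell import env, read_camera, search_frame, cut_out gives the robot as it stands. The module is installed in compiled form; this text tells all that it offers.
- The arm moves only by the tool move_arm, never from a script. Its argument "commands" is a list of rows, each a list of 3 entries, a list of its own where there are three numbers: the shift along the world's x, y, z normalised to -1 to 1, where 1 is 0.03 m, then the turn about the world's z normalised to -1 to 1, where 1 is 0.08 rad, then the opening, from -1 (shut) to 1 (fully open), so that 0 is half open. A call has 1 to 20 rows; each row shifts and turns the commanded pose from where the row before left it; what a row does not reach is not made up. A row lasts 1/12 s, in which the tool goes at most 41.7 mm and 7.16 degrees, less where a joint would pass 70% of its speed; a pose out of reach is approached as far as the arm can. A call with a number of a shift or a turn outside -1 to 1 is refused whole. A call with a gripper value outside its range is refused whole. The fingers move at their own pace and stop on an object; the grip force is fixed at half the most. Time passes only in rows, so rows that do not move let the fingers close. It gives the time, the measured TCP pose, the force, the opening and the grip force at its end, in the units of the state.
- env.state(): the state, without advancing time (a new reading comes with each control period).
- read_camera(name): name is "side" or "top"; returns a dict with "image" (420x560x3 uint8, red, green, blue), "fx", "fy", "cx", "cy" (pixels), "rvec" (rotation vector, rad) and "tvec" (3), from world to camera coordinates, as OpenCV has them. Camera axes: x right, y down, z forward; pixel columns grow to the right and rows downward; lengths in mm; the calibration is good to about 2 mm. A picture is of the moment at which its call begins. There is no depth.
- env.job_done(): hands the job in; it is judged then, once.
Trained networks look in a picture, given as the dict that the camera call returned (one of the last four; its "shot" number tells which), for a name from the list of things; names that differ only in an ending like _2 or _b are one class to them, and where a whole thing is asked for, a point or a joint stands for the part that bears it (a point fixed in the world has none). Each returns a list of dicts, best first, with "confidence" (0 to 1); they miss things now and then, are a little off and sometimes report something else, mostly with a low value. They report only what shows in the picture. A call takes as long as a camera call.
- search_frame(thing, picture): "at" ([column, row] in pixels, amid what is visible of it).
- cut_out(thing, picture): "region" (420x560 bool, what is visible of it) and "at" ([column, row] in pixels, amid what is visible of it).
The state is a dict: "t": time; "joints": joint angles; "qvel": joint speeds; "tau": joint torques, N m; "eef_pos": TCP position; "tcp_rot": TCP orientation; "ft_force": force on the tool from outside, world axes, zero at the start; "moment": the same for the moment, N m; "opening": opening from 0.0 (shut) to 1.0 (fully open); "grip_force": force on a finger pad.
Only numpy, scipy, OpenCV 4.12 (cv2) and the standard library are available. Lean on these libraries where they do the work, as an engineer would, in place of code of your own. Each camera call takes 0.05 s, during which the arm holds its last target. There are 200 camera calls.

### The job

I want to slide the small white pump off its docking plate. Turn the red wing knob of the locking plunger until its yellow pointer end faces the green mark, then pull the knob straight up as far as it goes, against its spring, and keep holding it there: finish with the knob still gripped, fully pulled and pointing at the mark, without letting go. Do not disturb the tape roll, the bottle and the breathing mask.

Things in the scene. Friction and masses are not known exactly. Their poses are not given: they have to be found in the camera images.
- dock: Fixed dock: dark base plate (x +-65 mm, y -60 to 230 mm, 12 mm thick) with an aluminium latch block (56 x 56 mm, top 75 mm above the table) and a white pump (x +-60 mm, y 75 to 215 mm, top 70 mm above the table). Origin on the table under the plunger's vertical axis, the middle of the latch block; +x points from it to the green mark, z up.
- mark (a point): Green mark: stripes on both sides of the mouth of the slot in the latch block, and on the base plate before it. This point is the middle of the slot's mouth, 28 mm from the plunger's axis along the dock's +x, 75 mm above the table.
- knob (a point): Red wing knob of the sprung plunger, on the latch block: upright bar 44 mm long, 14 thick, 38 high (84 to 122 mm above the table when seated) over a black disc 40 mm across (78 to 84 mm). It turns about the vertical axis and lifts straight up. Point: middle of the bar, on that axis, 108 mm above the table when seated; x along the bar to its yellow end, y across it.
- pointer (a point): The yellow end of the red bar, 22 mm from the knob's axis, at the height of the knob point. It must face the green mark.
- collar (a joint): Turn of the knob about its vertical axis, rad: 0 when the yellow end points at the green mark, positive anticlockwise from above (from the mark towards the pump). Range -0.4 to 1.4. Stiff (about 0.06 N m), stays where left. A lug blocks lifting unless the pointer is within about 0.13 rad of the mark.
- plunger (a joint): Lift of the knob and plunger pin, m: 0 seated in its hole, 0.018 fully back against the stop. Spring: about 8 N at the seat to 14 N fully back; it snaps back when released. Cannot be parked up.
- tape: Bystander: white roll of tape lying flat, 54 mm across, 25 mm high. Origin at the centre of its underside.
- saline: Bystander: small bottle with blue cap, 48 mm across, 85 mm high. Origin at the centre of its underside.
- mask: Bystander: pale breathing mask, dome 92 mm across and 62 mm high. Origin at the centre of its underside.

How it is judged:
By the outcome, as a careful person would: the job done as asked, in the order asked, and still so for the second after the job is handed in, while the arm keeps its last pose, push and grip.
It also fails if it takes over 32 s, if anything falls off the work surface, if the arm or the gripper's body presses on something with over 40 N, if the wrist force passes 120 N, or if a joint passes its speed limit or range.

## Working session

There is one attempt and no reset: what is moved stays moved. The work goes in short steps, Python scripts to look and compute and a tool call to move; the robot and the scene stay as the last step left them, time stands still between calls to the robot, and variables do not carry over. Pictures are saved under pics/ and viewed, at most 10 in all, crops included, and the job is handed in when it is done.

Besides the shell and the picture viewer there is one more tool, called by a JSON object that holds its "api" and its "payload". move_arm: Moves the arm, as the interface text tells. Its arguments: {"type":"object","properties":{"commands":{"type":"array","items":{"type":"array"}}},"required":["commands"]}

```bash
mkdir -p pics
cat > h.py <<'E'
import numpy as np, cv2
from cell import env, read_camera, search_frame, cut_out
def ray(p,uv):
    R=cv2.Rodrigues(np.array(p["rvec"],float))[0]; t=np.array(p["tvec"],float).ravel()
    d=R.T@np.array([(uv[0]-p["cx"])/p["fx"],(uv[1]-p["cy"])/p["fy"],1.]); return -R.T@t,d
def atz(p,uv,z):
    o,d=ray(p,uv); return o+d*(z-o[2])/d[2]
def proj(p,X):
    K=np.array([[p["fx"],0,p["cx"]],[0,p["fy"],p["cy"]],[0,0,1.]])
    return cv2.projectPoints(np.array(X,float).reshape(-1,3),np.array(p["rvec"],float),np.array(p["tvec"],float),K,None)[0].reshape(-1,2)
def save(p,n): cv2.imwrite(f"pics/{n}.png",p["image"][:,:,::-1])
E
python3 - <<'E'
from h import *
np.set_printoptions(precision=1,suppress=True)
s=env.state(); print(s["t"],s["eef_pos"],s["tcp_rot"],s["opening"])
for c in("top","side"):
    p=read_camera(c); save(p,c+"0"); print(c,ray(p,(280,210)))
    for th,z in(("knob",110),("pointer",108),("mark",75),("dock",40),("tape",25),("saline",85),("mask",40)):
        print(th,[(np.round(r["at"]),round(r["confidence"],2),atz(p,r["at"],z)) for r in search_frame(th,p)[:2]])
E
```

```text
0.0 [ 199.5 -592.3  404.2] [-3.1 -0.   0.3] 0.9997078351466527
top (array([ 430.4, -132.8,  901.9]), array([ 0.2,  0. , -1. ]))
knob [(array([232., 243.]), 0.92, array([519.9, -44.3, 110. ]))]
pointer [(array([232., 247.]), 0.82, array([513. , -45.5, 108. ])), (array([387., 276.]), 0.18, array([ 470., -305.,  108.]))]
mark [(array([228., 248.]), 0.61, array([514.5, -35.1,  75. ])), (array([188., 247.]), 0.6, array([514.4,  35.6,  75. ]))]
dock [(array([193., 245.]), 0.85, array([521.8,  35. ,  40. ]))]
tape [(array([370., 182.]), 0.76, array([ 652.2, -294.9,   25. ]))]
saline [(array([387., 275.]), 0.75, array([ 472.4, -310. ,   85. ]))]
mask [(array([318., 136.]), 0.61, array([ 737. , -194.4,   40. ]))]
side (array([ 259.5, -543. ,  633.2]), array([ 0.5,  0.5, -0.7]))
knob [(array([208., 195.]), 0.9, array([508.8, -52.6, 110. ]))]
pointer [(array([209., 197.]), 0.79, array([508.8, -56.3, 108. ]))]
mark [(array([193., 202.]), 0.73, array([492.1, -16.7,  75. ]))]
dock [(array([192., 202.]), 0.94, array([505.7,  16.7,  40. ]))]
tape [(array([355., 266.]), 0.63, array([ 647.8, -307.8,   25. ])), (array([210., 198.]), 0.57, array([546.9,  17.7,  25. ]))]
saline [(array([291., 330.]), 0.83, array([ 452.8, -346. ,   85. ]))]
mask [(array([346., 214.]), 0.74, array([ 722.2, -216. ,   40. ]))]
```

View pics/top0.png

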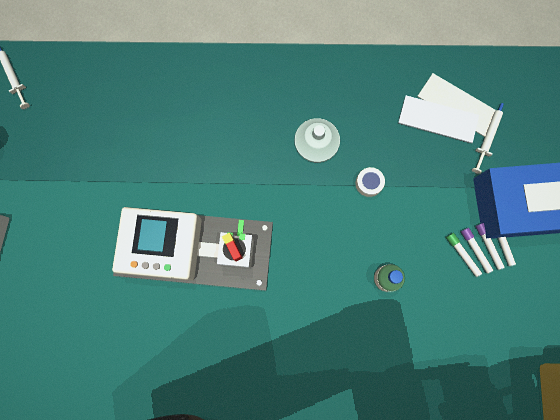

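View pics/side0.png

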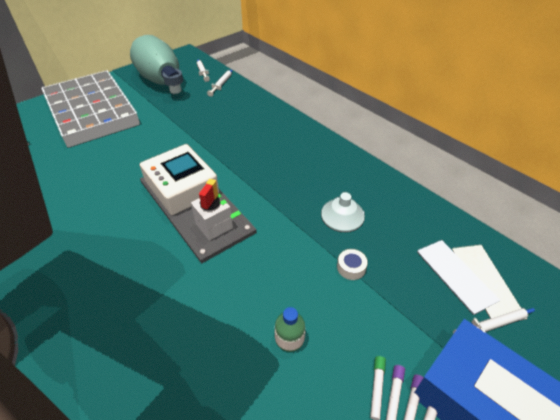

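The views show the dock with the pump towards +y. The green mark is on the +x side (top image 241,228) and the knob is at (233,246), its yellow end turned towards the pump. Next I fit box models to the silhouettes.

```bash
cat >> h.py <<'E'
from scipy.optimize import minimize
S=4
def box(x0,x1,y0,y1,z0,z1): return np.array([[x,y,z] for x in(x0,x1) for y in(y0,y1) for z in(z0,z1)],float)
def sil(p,boxes,x,y,a):
    m=np.zeros((420*S,560*S),np.uint8); c,s=np.cos(a),np.sin(a)
    for b in boxes:
        w=np.c_[x+c*b[:,0]-s*b[:,1],y+s*b[:,0]+c*b[:,1],b[:,2]]
        q=((proj(p,w)+.5)*S).round().astype(np.int32); cv2.fillConvexPoly(m,cv2.convexHull(q),1)
    return cv2.resize(m.astype(np.float32),(560,420),interpolation=cv2.INTER_AREA)
def fit(ps,masks,boxes,x0):
    def f(v): return sum(1-np.minimum(a,m).sum()/np.maximum(a,m).sum() for p,m in zip(ps,masks) for a in [sil(p,boxes,v[0],v[1],v[2]/40)])
    best=None
    for da in(-8,0,8):
        r=minimize(f,[x0[0],x0[1],x0[2]*40+da],method="Nelder-Mead",options=dict(initial_simplex=np.array([x0[0],x0[1],x0[2]*40+da])+np.array([[0,0,0],[8,0,0],[0,8,0],[0,0,8]])))
        if best is None or r.fun<best.fun: best=r
    return [*best.x[:2].round(1),round(best.x[2]/40,3),round(best.fun,3)]
DOCK=lambda:[box(-65,65,-60,230,0,12),box(-28,28,-28,28,0,75),box(-60,60,75,215,0,70)]
def bar(lift=0): return [box(-22,22,-7,7,84+lift,122+lift)]
def barmask(p,near,r=40):
    h=cv2.cvtColor(p["image"],cv2.COLOR_RGB2HSV).astype(int); H,Sa,V=h[...,0],h[...,1],h[...,2]
    m=(((H<33)|(H>170))&(Sa>140)&(V>70)); yy,xx=np.mgrid[:420,:560]
    return (m&(abs(xx-near[0])<r)&(abs(yy-near[1])<r)).astype(np.float32)
E
python3 - <<'E'
from h import *
ps=[read_camera(c) for c in("top","side")]
km=[barmask(p,search_frame("knob",p)[0]["at"],25) for p in ps]
dm=[cut_out("dock",p)[0]["region"].astype(np.float32) for p in ps]
dk=[np.maximum(d,k) for d,k in zip(dm,km)]
print([m.sum() for m in km+dm])
kx=fit(ps,km,bar(),[515,-45,.45]); print("knob both",kx,"top",fit(ps[:1],km[:1],bar(),kx),"side",fit(ps[1:],km[1:],bar(),kx))
B=DOCK()+[box(-10,10,-10,10,75,122)]
d=fit(ps,dk,B,[kx[0],kx[1],0]); print("dock",d,"top",fit(ps[:1],dk[:1],B,d),"side",fit(ps[1:],dk[1:],B,d))
out=[]
for p in ps:
    im=p["image"][:,:,::-1].copy(); 
    for bs,v,col in((B[:3],d,(255,0,255)),(bar(),kx,(255,255,0))):
        for b in bs:
            m=(sil(p,[b],*v[:3])>.5).astype(np.uint8); cs,_=cv2.findContours(m,0,2); cv2.drawContours(im,cs,-1,col,1)
    u,v=np.round(search_frame("knob",p)[0]["at"]).astype(int)
    out.append(cv2.resize(im[v-70:v+80,u-130:u+70],(400,300),interpolation=0) if 0 else cv2.resize(im[v-60:v+60,max(u-125,0):u+55],(720,480))[:, :])
cv2.imwrite("pics/fit.png",cv2.resize(np.hstack(out),(800,267),interpolation=cv2.INTER_AREA))
E
```

```text
[np.float32(192.0), np.float32(363.0), np.float32(10432.0), np.float32(7055.0)]
knob both [np.float64(513.4), np.float64(-44.6), np.float64(0.486), np.float64(0.423)] top [np.float64(513.4), np.float64(-44.6), np.float64(0.488), np.float64(0.301)] side [np.float64(514.3), np.float64(-43.0), np.float64(0.552), np.float64(0.101)]
dock [np.float64(513.2), np.float64(-45.4), np.float64(-0.069), np.float64(0.084)] top [np.float64(514.4), np.float64(-46.4), np.float64(-0.064), np.float64(0.038)] side [np.float64(512.7), np.float64(-45.3), np.float64(-0.073), np.float64(0.042)]
```

View pics/fit.png

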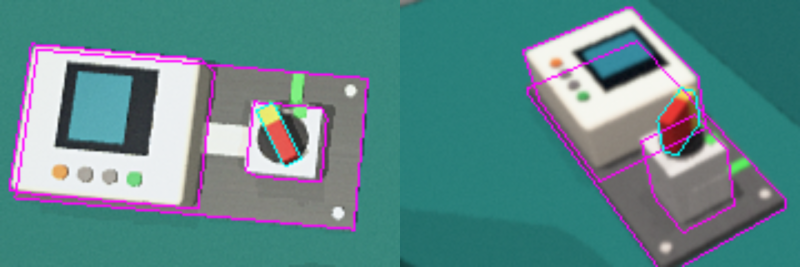

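The fits agree: the axis is at about (513.5, -45), the dock yaw is -0.068, and the knob's world yaw is about 0.50. I'm moving above it now.

{"api": "move_arm", "payload": {"commands": [[[0.52,0.91,0],0.12,1],[[0.52,0.91,0],0.12,1],[[0.52,0.91,0],0.12,1],[[0.52,0.91,0],0.12,1],[[0.52,0.91,0],0.12,1],[[0.52,0.91,0],0.12,1],[[0.52,0.91,0],0.12,1],[[0.52,0.91,0],0.12,1],[[0.52,0.91,0],0.12,1],[[0.52,0.91,0],0.12,1],[[0.52,0.91,0],0.12,1],[[0.52,0.91,0],0.12,1],[[0.52,0.91,0],0.12,1],[[0.52,0.91,0],0.12,1],[[0.52,0.91,0],0.12,1],[[0.52,0.91,0],0.12,1],[[0.52,0.91,0],0.12,1],[[0.52,0.91,0],0.12,1],[[0.52,0.91,0],0.12,1],[[0.52,0.91,0],0.12,1]]}}

```text
t: 2.87
eef_pos: [512.0, -44.7, 404.9]
tcp_rot: [3.141, -0.0, 0.517]
ft_force: [1.3, -1.4, 0.3]
opening: 1.001
grip_force: 0.0
```

{"api": "move_arm", "payload": {"commands": [[[0.05,0,-0.7],-0.1,1],[[0,0,-0.7],-0.1,1],[[0,0,-0.7],0,0.6],[[0,0,-0.7],0,0.3],[[0,0,-0.6],0,0.1],[[0,0,-0.4],0,0.1],[[0,0,-0.2],0,0.1],[[0,0,0],0,0.1],[[0,0,0],0,0.1],[[0,0,0],0,0.1]]}}

```text
t: 3.7
eef_pos: [513.1, -46.4, 285.6]
tcp_rot: [3.141, -0.001, 0.501]
ft_force: [0.7, -0.3, -0.1]
opening: 0.561
grip_force: 0.0
```

Run:
```python
from h import *
p=read_camera("top");q=read_camera("side")
s=env.state();print(s["eef_pos"],s["tcp_rot"],s["ft_force"],s["opening"])
cv2.imwrite("pics/g.png",np.hstack([cv2.resize(i["image"][v-60:v+60,u-60:u+60,::-1],(400,400),interpolation=2) for i,u,v in((p,233,245),(q,208,195))]))
```

```text
[513.07996315 -46.34766101 285.60322676] [ 3.14051959e+00 -1.10592746e-03  5.00784975e-01] [ 0.42839505 -0.57918649 -0.3045091 ] 0.5511622817062943
```

View pics/g.png

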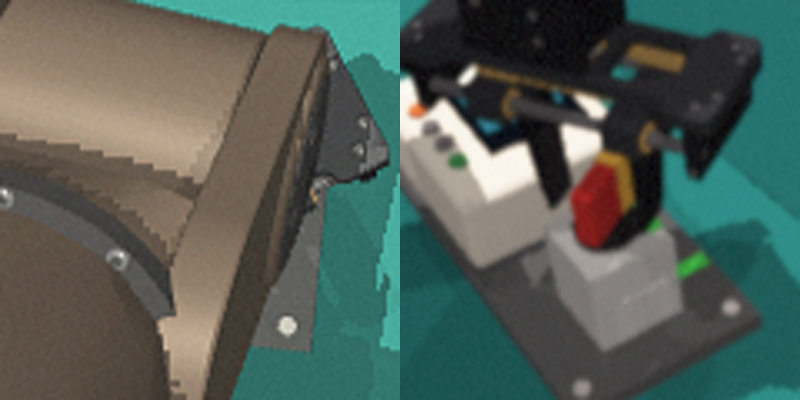

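The side view shows the fingers on either side of the red bar. I'll lower by 6 mm and close.

{"api": "move_arm", "payload": {"commands": [[[0,0.03,-0.2],0,0],[[0,0,0],0,-1],[[0,0,0],0,-1],[[0,0,0],0,-1],[[0,0,0],0,-1],[[0,0,0],0,-1],[[0,0,0],0,-1],[[0,0,0],0,-1],[[0,0,0],0,-1],[[0,0,0],0,-1]]}}

```text
t: 4.63
eef_pos: [512.8, -45.0, 278.9]
tcp_rot: [-3.141, 0.0, 0.501]
ft_force: [-2.4, 5.5, 1.9]
opening: 0.147
grip_force: 30.0
```

{"api": "move_arm", "payload": {"commands": [[[0,0,0],-0.5,-1],[[0,0,0],-0.5,-1],[[0,0,0],-0.5,-1],[[0,0,0],-0.5,-1],[[0,0,0],-0.5,-1],[[0,0,0],-0.5,-1],[[0,0,0],-0.5,-1],[[0,0,0],-0.5,-1],[[0,0,0],-0.5,-1],[[0,0,0],-0.5,-1],[[0,0,0],-0.5,-1],[[0,0,0],-0.5,-1],[[0,0,0],-0.5,-1],[[0,0,0],-0.5,-1],[[0,0,0],-0.12,-1],[[0,0,0],0,-1],[[0,0,0],0,-1],[[0,0,0],0,-1]]}}

```text
t: 6.13
eef_pos: [512.7, -44.9, 278.9]
tcp_rot: [-3.141, 0.001, -0.069]
ft_force: [-1.5, 7.3, 2.2]
opening: 0.142
grip_force: 30.0
```

Run:
```python
from h import *
q=read_camera("side")
s=env.state();print(s["eef_pos"],s["tcp_rot"],s["ft_force"],s["moment"],s["opening"])
m=barmask(q,(209,195),22)
for lift in (0,): print(m.sum(),fit([q],[m],bar(lift),[513,-45,0]))
print([ (a,round(float((lambda A:np.minimum(A,m).sum()/np.maximum(A,m).sum())(sil(q,bar(0),514,-43.5,a))),3)) for a in np.arange(-.3,.5,.1)])
cv2.imwrite("pics/t.png",cv2.resize(q["image"][135:255,148:268,::-1],(480,480),interpolation=2))
```

```text
[512.71071729 -44.87754997 278.83802849] [-3.14075932e+00  9.18814742e-04 -6.89940512e-02] [-0.77630644  6.38276611  3.34388623] [1.34317077 0.31320826 0.00806853] 0.14409786336882419
141.0 [np.float64(501.1), np.float64(-37.2), np.float64(1.115), np.float64(0.482)]
[(np.float64(-0.3), 0.268), (np.float64(-0.19999999999999998), 0.275), (np.float64(-0.09999999999999998), 0.275), (np.float64(5.551115123125783e-17), 0.269), (np.float64(0.10000000000000003), 0.26), (np.float64(0.2), 0.257), (np.float64(0.3000000000000001), 0.248), (np.float64(0.4000000000000001), 0.23)]
```

View pics/t.png

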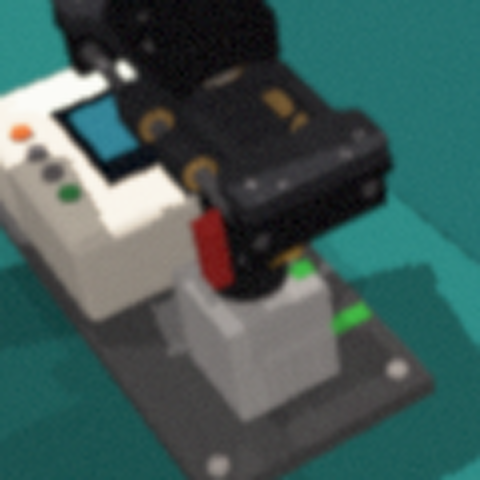

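The bar is gripped and its yellow end (top-right of the fingers) points at the green stripes. Tool yaw matches the dock's. Lifting gently.

{"api": "move_arm", "payload": {"commands": [[[0,0.03,0.05],0,-1],[[0,0,0.05],0,-1],[[0,0,0.05],0,-1],[[0,0,0.05],0,-1],[[0,0,0.05],0,-1],[[0,0,0.05],0,-1],[[0,0,0],0,-1],[[0,0,0],0,-1]]}}

```text
t: 6.85
eef_pos: [512.7, -44.5, 287.6]
tcp_rot: [3.142, 0.001, -0.069]
ft_force: [-1.2, -0.1, -10.4]
opening: 0.147
grip_force: 30.0
```

{"api": "move_arm", "payload": {"commands": [[[0,0,0.05],0,-1],[[0,0,0.05],0,-1],[[0,0,0.05],0,-1],[[0,0,0.05],0,-1],[[0,0,0.05],0,-1],[[0,0,0],0,-1],[[0,0,0],0,-1]]}}

```text
t: 7.43
eef_pos: [512.8, -44.5, 295.2]
tcp_rot: [3.142, 0.001, -0.069]
ft_force: [-4.2, -2.5, -14.1]
opening: 0.146
grip_force: 30.0
```

{"api": "move_arm", "payload": {"commands": [[[0,0,0.03],0,-1],[[0,0,0.03],0,-1],[[0,0,0],0,-1],[[0,0,0],0,-1],[[0,0,0],0,-1]]}}

```text
t: 7.85
eef_pos: [512.8, -44.5, 296.9]
tcp_rot: [3.142, 0.001, -0.069]
ft_force: [-4.5, -1.7, -14.3]
opening: 0.146
grip_force: 30.0
```

{"api": "move_arm", "payload": {"commands": [[[0,0,0.02],0,-1],[[0,0,0.02],0,-1],[[0,0,0],0,-1],[[0,0,0],0,-1],[[0,0,0],0,-1]]}}

```text
t: 8.27
eef_pos: [512.9, -44.5, 297.2]
tcp_rot: [-3.141, 0.002, -0.069]
ft_force: [-2.2, -2.2, -29.0]
opening: 0.144
grip_force: 30.0
```

The force jump at 18.3 mm of lift shows the stop. I'll ease the overpull a little and check that it holds.

{"api": "move_arm", "payload": {"commands": [[[0,0,-0.01],0,-1],[[0,0,0],0,-1],[[0,0,0],0,-1],[[0,0,0],0,-1],[[0,0,0],0,-1],[[0,0,0],0,-1],[[0,0,0],0,-1],[[0,0,0],0,-1]]}}

```text
t: 8.93
eef_pos: [512.9, -44.5, 297.2]
tcp_rot: [-3.141, 0.001, -0.069]
ft_force: [-1.5, -2.9, -28.3]
opening: 0.144
grip_force: 30.0
```

Run:
```python
from h import *
q=read_camera("side")
s=env.state();print(s["eef_pos"],s["tcp_rot"],s["ft_force"],s["moment"],s["opening"])
cv2.imwrite("pics/l.png",cv2.resize(q["image"][135:255,148:268,::-1],(480,480),interpolation=2))
```

```text
[512.87191423 -44.50845327 297.14914686] [-3.14151091e+00  1.32276147e-03 -6.88294555e-02] [ -1.39073382  -2.03844893 -28.20455888] [-0.62774283  0.36760053 -0.07864624] 0.14667760684965214
```

View pics/l.png

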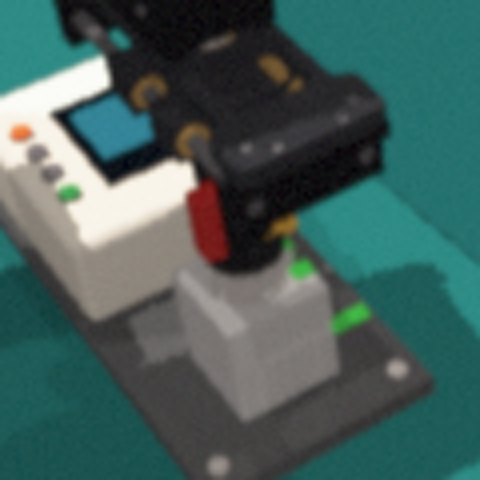

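The knob is raised, with the pin sleeve showing below it, and the yellow end points at the green mark. The pull is steady at the stop.

```bash
python3 -c "
from cell import env
print(env.job_done())"
```

```text
the job is handed in; nothing more can be done
None
```

The job is handed in with the knob still gripped, turned to the green mark, and pulled about 18 mm up to its stop; the arm's path stayed clear of the tape roll, bottle and mask.

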